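Mount a craft tube between plugs and hold the paint marker on its band

TASK

Lay the card tube that has the paper band between the two plugs of the tube stand (either way round), then slide the tailstock fully home so that both plugs are inside the tube's ends and it has no end play. Then take the paint marker from its block and hold it upright with its nib on the paper band, on top of the mounted tube, pressed gently so that the sprung nib goes about half way in, never hard against its stop. Finish while still holding the marker there, so that a child can turn the tube under it; leave the other things on the table where they are.

Things in the scene. Friction and masses are not known exactly. Their poses are not given: they have to be found in the camera images.
- tube: card tube with a white paper band 12 wide round it; outside diameter 44, wall 3, length 110, 40 g. Origin on its axis at mid length; x axis along the tube towards the banded end. It starts on two thin rails in one of the two cradles of a cardboard drying rack, axis about 34 above the table; grip it across its middle from above. The other tube there is shorter, with no band.
- mark (a point): point on the tube's axis at the middle of the paper band (20 from mid length); x axis along the tube as tube. The tube's surface is 22 from it, so the top of the band is 22 above it.
- seat (a point): on the tube stand: the point on the plugs' common axis where the middle of the mounted tube is, 75 above the table. y axis along the stand from the fixed head plug (-y) to the tailstock (+y), z up. Two 10 thick rails, y -50 to +50, carry a tube laid on them with its axis at this height; their outer edges are 21.5 either side of the axis, so fingers gripping the tube pass outside them.
- bay (a point): on the tube stand, same axes as seat and 24 further along +y: where the middle of the tube can be laid from above onto the rails with at least 10 to spare from the plug at each end.
- tail (a joint): slide of the tailstock along the stand towards the head plug (stand -y), m: starts at 0 to 0.015, reads 0.070 when the mounted tube is held between both flanges, which stops it. Its flange and plug are like the head's. Friction about 3 N; it stays where it is left. Sliding it home pushes the tube along the rails onto the head plug.
- tail_grip (a point): grip point in the wooden post on top of the tailstock (post 30 wide across the stand, 14 thick along it, its top 21 above this point, and 45 free below it); moves with the tailstock. y axis as the stand's. Height 140 above the table.
- marker: white paint marker, barrel 18 square, 135 long, 45 g. Origin at the tip of the nib as it stands out, z axis up the barrel, x and y square to its flat sides. A grey collar, 26 diameter, 45 to 49 above the origin, carries it upright in one of the two holes (22 diameter) of a wooden block, tip 5 above the table; lift it straight up. The brush is in the other hole; which is where varies.
- marker_grip (a point): point on the marker's axis 105 above its nib tip and 30 below its top, where it can be gripped on two flat sides; axes as marker.
- nib_tip (a point): the tip of the marker's sprung nib (3.6 wide at its end, 6 wide behind); moves with the nib. z axis as the marker's.
- nib (a joint): how far the sprung nib is pushed into the marker, m: 0 out, 0.008 at its stop. It takes 0.8 N to start it and 0.4 N more per mm.
- holder: the wooden block with two holes (130 x 56 x 50 high), fixed; origin under its centre, x axis along the row of holes (at x -35 and +35).
- stand: the plywood tube stand, fixed; bed 90 wide, 20 high, 300 long (y -115 to +185); axes as seat, which is 75 above this origin. Head block at -y, 108 high, with a grey flange (50 diameter, face at y -55) and a tapered plug 14 long, 30 diameter at the root, 20 at the tip.
- plain_tube: bystander: plain card tube, 44 diameter, 80 long, in the rack's other cradle, 104 from the banded one; origin mid length on its axis
- brush: bystander: stencil brush with a thin wooden handle, 12 diameter, top 128 above the table, in the block's other hole; origin at its lower end, z up
- glue_stick: bystander: standing glue stick, 26 diameter, 90 high, between rack and stand; origin under its centre
- jar: bystander: closed glass jar, 60 diameter, 75 high, beyond the stand; origin under its centre
- scissors: bystander: scissors lying flat, 140 long, beyond the stand; origin near the finger rings
Not all that is in view belongs to the job. What is shaped like the holder but pink or turquoise is not meant.

How it is judged:
On the way, in this order (a step that is already met when the one before it is completed fails the run):
1. the banded tube lies on the stand's rails between the plugs, let go (y of tube in the frame of seat between -0.01 and 0.05 m and x of tube in the frame of seat between -0.006 and 0.006 m and z of tube in the frame of seat between -0.006 and 0.006 m and angle between the x axis of tube and the y axis of seat, either way round below 0.12 rad and contact force between the fingers and tube below 0.1 N), for 0.2 s.
2. the tailstock is home and the tube sits on both plugs (y of tube in the frame of seat between -0.004 and 0.004 m and x of tube in the frame of seat between -0.006 and 0.006 m and z of tube in the frame of seat between -0.006 and 0.006 m and angle between the x axis of tube and the y axis of seat, either way round below 0.08 rad and value of joint tail above 0.067 m), for 0.2 s.
3. the marker is lifted out of its block in the gripper (height (world z) of marker above 0.06 m and contact force between the fingers and marker above 1 N), for 0.1 s.
At the end, for the whole second after the job is handed in: Tube within 4 mm along, 6 mm across of its mounted place, tailstock past 67 mm; nib within 6 mm of the band's middle along the tube, 9 mm in all, pressing 0.5 to 6 N, 1 to 7 mm in; marker gripped, still, upright within 0.17 rad, clear of stand and block; robot off tube and stand (all of step 2 and x of nib_tip in the frame of mark between -0.006 and 0.006 m and horizontal distance between nib_tip and mark below 0.009 m and contact force between marker and tube between 0.5 and 6 N and value of joint nib between 0.001 and 0.007 m and angle between marker's own z axis and vertical below 0.17 rad and contact force between the fingers and marker above 1 N and height (world z) of marker above 0.08 m and contact force between marker and stand below 0.1 N and contact force between marker and holder below 0.1 N and linear speed of each of marker, tube below 0.02 m/s and contact force between the fingers and tube below 0.1 N and contact force between the arm and stand below 0.5 N); the arm keeps its last pose, push and grip.
It fails at once if the marker is pressed hard on the tube (over 12 N) (contact force between marker and tube above 12 N).
It fails at once if a bystander (plain tube, brush, glue stick, jar, scissors) is moved by over 25 mm (distance of any of plain_tube, brush, glue_stick, jar, scissors from where it was at the start of the episode above 0.025 m).
It also fails if it takes over 64 s, if anything falls off the work surface, if the arm or the gripper's body presses on something with over 40 N, if the wrist force passes 120 N, or if a joint passes its speed limit or range.

ROBOT

A 6-joint arm with a two-finger parallel gripper is mounted at the origin on the work surface. World frame = base frame: x ahead of the robot, y to its left, z up, the work surface at z = 0. Lengths are in m, angles in rad, forces in N, time in s.
With the tool pointing down it reaches from about 0.35 to 0.875 m from the base axis. Payload 4.2 kg.
Tool frame: the origin (TCP) lies midway between the tips of the shut fingers; the grasp point (between the pads) lies 19 mm behind it (robot.tcp_to_grasp is the distance from the TCP to the grasp point, in m); z points along the fingers, y is the line along which they close (so a half turn about z gives the same grasp; the last joint's range is limited). The gripper opens to 87 mm and grips with 3 to 60 N. Pads are 19 mm wide; open, the fingers measure 117 mm over their backs; the gripper's body (75 mm by 190 mm) begins 51 mm behind the grasp point.
Start: joints at [1.512, 0.385, 0.008, 0, -1.194, -0.259], TCP at [0.195, 0.594, 0.195] pointing down, gripper open.
Joint ranges: [-3.14, 3.14], [-1.21, 2.06], [-1.07, 1.41], [-3.16, 2.05], [-2.99, -0.16], [-3.1, 3.1]. Speed limits (rad/s): [2.79, 2.79, 3.14, 3.14, 3.14, 3.14].

INTERFACE

Orientations are given as a rotation vector (axis times angle).
In Python, from station import robot, optics, job_done gives the robot as it stands. The module is installed in compiled form; this text tells all that it offers.
- The arm moves only by the tool play_rows, never from a script. Its argument "steps" is one flat list of numbers, 7 for each row, row after row: the turn, a rotation vector about the tool's x, y, z in degrees, then the shift along the tool's x, y, z in cm, then the opening, from 0 (shut) to 1 (fully open). In form: [rx, ry, rz, tx, ty, tz, fingers, rx, ry, rz, tx, ty, tz, fingers, ...]. A call has 1 to 8 rows; each row is the pose to reach, as a shift and turn from the pose commanded when the call began, along the tool's axes at that moment; what a row does not reach only later rows make up. A row lasts 1/8 s, in which the tool goes at most 62.5 mm and 10.7 degrees, less where a joint would pass 70% of its speed; a pose out of reach is approached as far as the arm can. A call with a gripper value outside its range is refused whole. The fingers move at their own pace and stop on an object; "squeeze" is the grip in N (left out, the last holds). Time passes only in rows, so rows that repeat a pose let the fingers close. It gives the time, the measured TCP pose, the force, the opening and the grip force at its end, in the units of the state.
- robot.observe(): the state, without advancing time (a new reading comes with each control period).
- optics.capture(name): name is "scene" or "top"; returns the picture (420x560x3 uint8, red, green, blue); there is no depth.
- optics.camera_info(name): a dict with "fx", "fy", "cx", "cy" (pixels), "world_from_camera" (4x4, takes a point from camera to world coordinates). Camera axes: x right, y down, z forward; pixel columns grow to the right and rows downward; lengths in m; the calibration is good to about 2 mm. A picture is of the moment at which its call begins. camera_info takes no time and is no camera call.
- job_done(): hands the job in; it is judged then, once.
The state is a dict: "time_s": time; "q": joint angles; "dq": joint speeds; "joint_efforts": joint torques, N m; "ee_pos": TCP position; "orientation": TCP orientation; "ft_force": force on the tool from outside, world axes, zero at the start; "wrist_torque": the same for the moment, N m; "grip_width": opening from 0.0 (shut) to 1.0 (fully open); "grip_force": force on a finger pad.
Only numpy, scipy, OpenCV 4.12 (cv2) and the standard library are available. Lean on these libraries where they do the work, as an engineer would, in place of code of your own. Each camera call takes 0.05 s, during which the arm holds its last target. There are 200 camera calls.

## Working session

There is one attempt and no reset: what is moved stays moved. The work goes in short steps, Python scripts to look and compute and a tool call to move; the robot and the scene stay as the last step left them, time stands still between calls to the robot, and variables do not carry over. Pictures are saved under pics/ and viewed, at most 10 in all, crops included, and the job is handed in when it is done.

Besides the shell and the picture viewer there is one more tool, called after "Request:" as name(argument=value, ...), one argument or row to a line, values as JSON. play_rows: Moves the arm, as the interface text tells. Its arguments: {"type":"object","properties":{"steps":{"type":"array"},"squeeze":{"type":"number"}},"required":["steps"]}

```bash
mkdir -p pics
python3 - <<'E'
from station import robot, optics
import cv2, numpy as np
print(robot.observe())
for n in("scene","top"):
    im=optics.capture(n); i=optics.camera_info(n); print(n,{k:(np.round(v,4).tolist()) for k,v in i.items()})
    cv2.imwrite(f"pics/{n}0.png",cv2.resize(im[:,:,::-1],(800,600),interpolation=cv2.INTER_CUBIC)); cv2.imwrite(f"pics/{n}_raw.png",im[:,:,::-1])
E
```

```text
{'time_s': 0.0, 'q': array([ 1.51159865e+00,  3.85563249e-01,  6.62144916e-03, -5.35978464e-04,
       -1.19399289e+00, -2.58614500e-01]), 'dq': array([-1.34618387e-03, -8.92632464e-04,  6.71982291e-05,  1.20063434e-03,
       -6.17720824e-04,  4.70634425e-05]), 'joint_efforts': array([ 1.37600468e-04, -3.90668392e+01,  1.87405121e+01,  4.21974555e+00,
        1.08983635e-02, -2.01283342e-04]), 'ee_pos': array([0.19506374, 0.59307765, 0.19434843]), 'orientation': array([ 3.09981258e+00, -4.97081830e-01, -4.43964059e-04]), 'ft_force': array([-0.42808307,  0.49040697, -0.52383471]), 'wrist_torque': array([ 0.01012462, -0.00476156,  0.03299706]), 'grip_force': 0.0, 'grip_width': 1.0046378492642891}
scene {'fx': 470.4642, 'fy': 470.4642, 'cx': 282.4959, 'cy': 202.5859, 'world_from_camera': [[-0.1579, 0.6081, -0.778, 1.4003], [0.9873, 0.0821, -0.1363, 0.2463], [-0.019, -0.7896, -0.6133, 0.8491], [0.0, 0.0, 0.0, 1.0]]}
top {'fx': 515.2847, 'fy': 515.2847, 'cx': 285.1595, 'cy': 213.8082, 'world_from_camera': [[-0.0086, -0.9958, 0.0915, 0.3401], [-0.9999, 0.0078, -0.0096, 0.102], [0.0089, -0.0915, -0.9958, 1.5978], [0.0, 0.0, 0.0, 1.0]]}
```

View pics/top0.png

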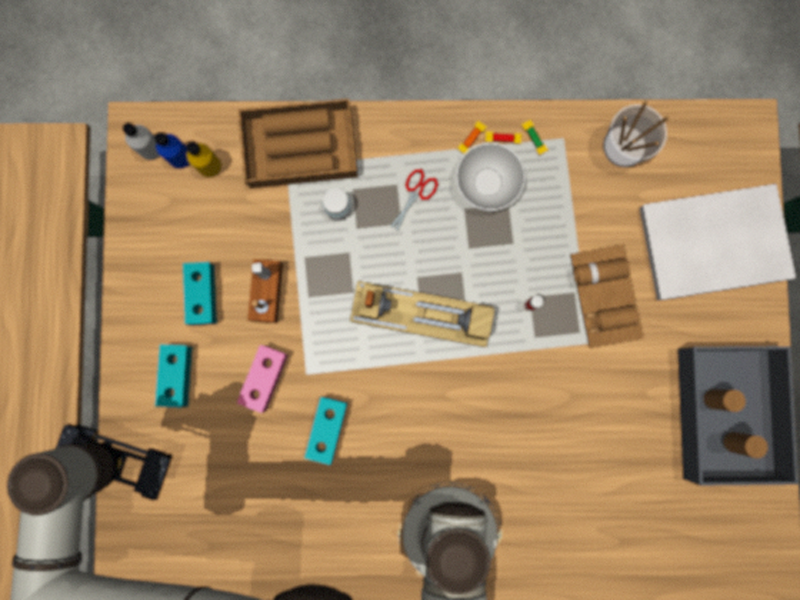

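View pics/scene0.png

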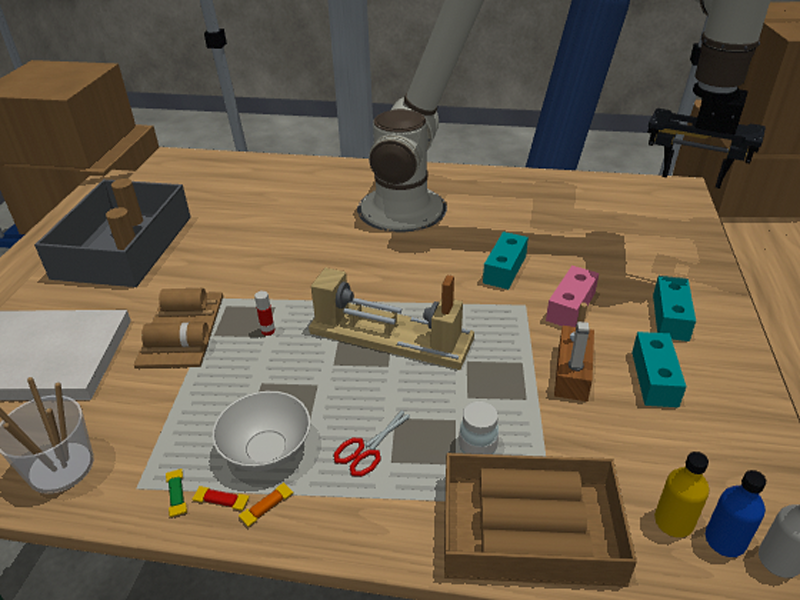

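Run:
```python
import cv2, numpy as np
t=cv2.imread("pics/top_raw.png"); s=cv2.imread("pics/scene_raw.png")
r=lambda im,x,y,w,h,k:cv2.resize(im[y:y+h,x:x+w],None,fx=k,fy=k,interpolation=cv2.INTER_CUBIC)
# A: top: stand 114x43 k7 -> 798x301 ; below rack 56x42 k7 (392x294)... 
A=np.vstack([r(t,240,196,114,46,7),np.hstack([np.rot90(r(t,398,168,42,57,7)).copy(),np.zeros((294,399,3),np.uint8)])])
h=np.rot90(r(t,165,172,42,57,7)); A[322:,399:798]=h
cv2.imwrite("pics/A.png",A); print(A.shape)
B=np.vstack([r(s,210,180,130,80,6)[:300,:780], np.hstack([r(s,90,195,65,50,6),r(s,380,220,65,50,6)])]); B=np.vstack([r(s,210,185,133,72,6)[:,:798],np.hstack([r(s,92,197,66,27*2,6),r(s,375,222,67,54,6)])[:168*2,:798]])[:]
print(B.shape)
cv2.imwrite("pics/B.png",cv2.resize(B,(B.shape[1],B.shape[0])) )
```

```text
(616, 798, 3)
(756, 798, 3)
```

Run:
```python
import cv2
A=cv2.imread("pics/A.png"); cv2.imwrite("pics/A2.png",A[:600])
B=cv2.imread("pics/B.png"); cv2.imwrite("pics/B2.png",cv2.resize(B,None,fx=.78,fy=.78,interpolation=cv2.INTER_AREA))
```

```text
(no output)
```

View pics/A2.png

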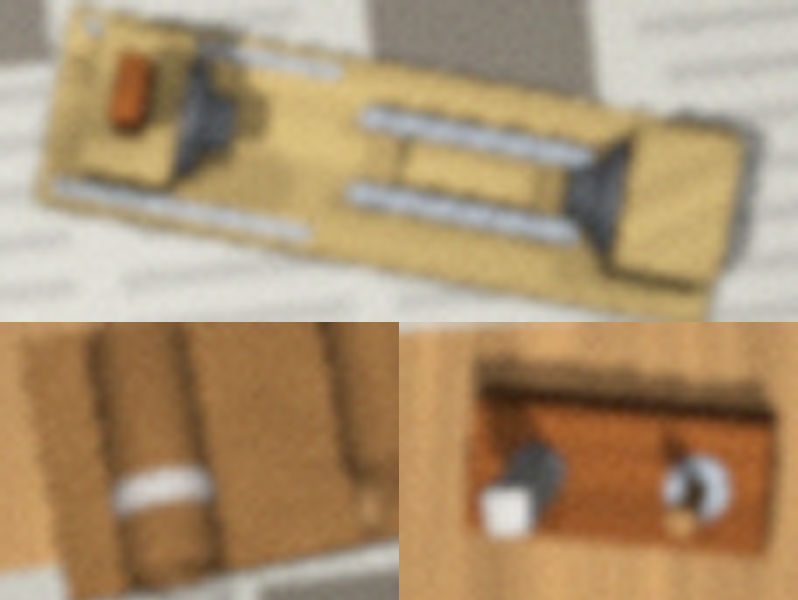

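View pics/B2.png

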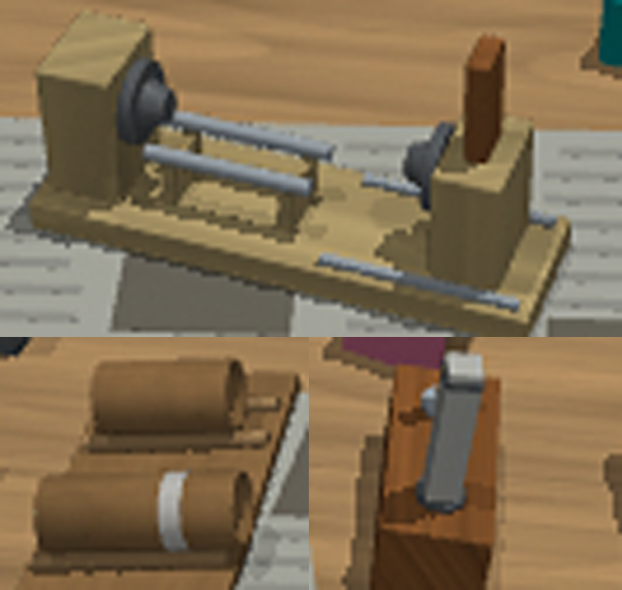

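```bash
cat > h.py <<'E'
import numpy as np, cv2, json
from scipy.optimize import least_squares
from station import optics
C={}
for n in("scene","top"):
    i=optics.camera_info(n); T=np.linalg.inv(np.array(i["world_from_camera"])); K=np.array([[i["fx"],0,i["cx"]],[0,i["fy"],i["cy"]],[0,0,1]]); C[n]=(K,T)
def proj(n,P):
    K,T=C[n]; p=(T[:3,:3]@np.atleast_2d(P).T).T+T[:3,3]; p=p@K.T; return p[:,:2]/p[:,2:]
def world(pose,P):
    x,y,a=pose; P=np.atleast_2d(P).astype(float); c,s=np.cos(a),np.sin(a)
    return np.c_[x+c*P[:,0]-s*P[:,1], y+s*P[:,0]+c*P[:,1], P[:,2]]
def fit(obs,x0,extra=None):
    f=lambda q: np.concatenate([(proj(n,world(q[:3],P))[0]-uv) for n,P,uv in obs])
    r=least_squares(f,x0,loss='soft_l1',x_scale=[.01,.01,.05]); print(np.round(r.x,4)); 
    for o,e in zip(obs,f(r.x).reshape(-1,2)): print("  ",o[0],np.round(o[1],3),np.round(e,1))
    return r.x
k=4.68
A1=lambda c,r:(240+c/7-.43,196+r/7-.43)
A2=lambda c,r:(398+(293-(r-322))/7-.43,168+c/7-.43)
A3=lambda c,r:(165+(293-(r-322))/7-.43,172+(c-399)/7-.43)
B1=lambda c,r:(210+c/k-.4,185+r/k-.4)
B2=lambda c,r:(92+c/k-.4,197+(r-337)/k-.4)
B3=lambda c,r:(375+(c-309)/k-.4,222+(r-337)/k-.4)
E
cat > f.py <<'E'
from h import *
t,s="top","scene"
m=.001
print("stand");S=fit([(t,[.045,.185,.02],A1(78,8)),(t,[-.045,.185,.02],A1(40,205)),(t,[-.045,-.115,.02],A1(708,318)),
 (t,[.0165,.05,.057],A1(362,117)),(t,[-.0165,.05,.057],A1(347,190)),
 (s,[.045,.185,.02],B1(525,319)),(s,[-.045,.185,.02],B1(570,222)),(s,[.045,-.115,.02],B1(31,205)),
 (s,[.0165,.05,.057],B1(312,188)),(s,[-.0165,.05,.057],B1(333,152))],[.7,.1,.1])
print("post");P=fit([(t,[0,0,.161],A1(132,91)),(s,[.015,-.007,.161],B1(466,66)),(s,[.015,.007,.161],B1(497,71)),(s,[-.015,.007,.161],B1(504,45)),(s,[-.015,-.007,.161],B1(478,36))],[.7,.2,.1])
d=P[:2]-S[:2];print("post in stand",np.cos(S[2])*d[0]+np.sin(S[2])*d[1],-np.sin(S[2])*d[0]+np.cos(S[2])*d[1])
print("tube");T=fit([(t,[.02,0,.034],A2(163,488)),(s,[.02,0,.034],B2(173,510)),(s,[.055,0,.034],B2(243,507)),(s,[-.055,0,.034],B2(43,512))],[.68,-.15,1.6])
print("holder");H=fit([(t,[.065,.028,.05],A3(470,532)),(t,[.065,-.028,.05],A3(477,396)),(t,[-.065,-.028,.05],A3(775,408)),(t,[-.065,.028,.05],A3(770,552)),
 (s,[.065,.028,.05],B3(494,544)),(s,[.065,-.028,.05],B3(381,525))],[.7,.4,0])
print("marker");M=fit([(t,[0,0,.140],A3(508,512)),(s,[0,0,.140],B3(464,370)),(s,[0,0,.052],B3(440,500))],[.75,.4,0])
d=M[:2]-H[:2];print("marker in holder",np.cos(H[2])*d[0]+np.sin(H[2])*d[1],-np.sin(H[2])*d[0]+np.cos(H[2])*d[1])
json.dump(dict(S=S.tolist(),P=P.tolist(),T=T.tolist(),H=H.tolist(),M=M.tolist()),open("poses.json","w"))
# overlay
im={n:cv2.imread(f"pics/{n}_raw.png") for n in C}
K=6
def draw(n,x,y,w,h,sets):
    o=cv2.resize(im[n][y:y+h,x:x+w],None,fx=K,fy=K,interpolation=cv2.INTER_CUBIC)
    for pose,pts in sets:
        uv=(proj(n,world(pose,np.array(pts)))+.5-[x,y])*K
        cv2.polylines(o,[np.round(uv).astype(int)],False,(0,255,0),1)
    return o
box=lambda a,b,c,d,z:[[a,c,z],[b,c,z],[b,d,z],[a,d,z],[a,c,z]]
Ss=[(S,box(-.045,.045,-.115,.185,.02)),(S,box(-.0215,.0215,-.05,.05,.0536)),(P,box(-.015,.015,-.007,.007,.161))]
th=np.linspace(0,6.3,25); ring=lambda x:[[x,.022*np.cos(q),.034+.022*np.sin(q)] for q in th]
Ts=[(T,box(-.055,.055,-.022,.022,.034)),(T,ring(.055)),(T,ring(.014)),(T,ring(.026))]
Hs=[(H,box(-.065,.065,-.028,.028,.05)),(M,box(-.009,.009,-.009,.009,.14)),(M,[[0,0,.14],[0,0,.05]])]
c=lambda a,b:np.hstack([a,b])
cv2.imwrite("pics/C.png",np.vstack([draw(t,238,194,121,50,Ss),c(draw(t,394,166,60,46,Ts),draw(t,160,172,61,46,Hs))])[:600])
K=5
cv2.imwrite("pics/D.png",np.vstack([draw(s,210,185,134,66,Ss),c(draw(s,92,210,66,52,Ts),draw(s,375,222,68,52,Hs))])[:600])
E
python3 f.py
```

```text
stand
[ 0.4624  0.0217 -0.1853]
   top [0.045 0.185 0.02 ] [-0.9 -0.6]
   top [-0.045  0.185  0.02 ] [-0.8 -0.1]
   top [-0.045 -0.115  0.02 ] [0.1 1. ]
   top [0.016 0.05  0.057] [ 0.3 -0.6]
   top [-0.016  0.05   0.057] [ 0.5 -0.2]
   scene [0.045 0.185 0.02 ] [0.9 0.6]
   scene [-0.045  0.185  0.02 ] [ 0.5 -1.1]
   scene [ 0.045 -0.115  0.02 ] [-1.   0.1]
   scene [0.016 0.05  0.057] [-0.3 -0.6]
   scene [-0.016  0.05   0.057] [-0.5 -0.6]
post
[ 0.4905  0.1636 -0.0743]
   top [0.    0.    0.161] [-0.3 -1.1]
   scene [ 0.015 -0.007  0.161] [0.3 0.3]
   scene [0.015 0.007 0.161] [-0.6 -0. ]
   scene [-0.015  0.007  0.161] [ 0.1 -1.8]
   scene [-0.015 -0.007  0.161] [ 0.  -0.6]
post in stand 0.0015053232104018238 0.1446357005238232
tube
[ 0.5542 -0.3332  1.7465]
   top [0.02  0.    0.034] [-0.2  0.2]
   scene [0.02  0.    0.034] [ 0.7 -0.2]
   scene [0.055 0.    0.034] [-1.   0.1]
   scene [-0.055  0.     0.034] [-0.1  0.1]
holder
[ 0.516   0.3888 -0.0533]
   top [0.065 0.028 0.05 ] [0.7 0. ]
   top [ 0.065 -0.028  0.05 ] [-0.2 -0.1]
   top [-0.065 -0.028  0.05 ] [-1.1  0.1]
   top [-0.065  0.028  0.05 ] [ 0.8 -0.1]
   scene [0.065 0.028 0.05 ] [ 0.2 -0.5]
   scene [ 0.065 -0.028  0.05 ] [0.  0.3]
marker
[0.5561 0.3875 0.    ]
   top [0.   0.   0.14] [ 0.5 -1.2]
   scene [0.   0.   0.14] [ 0.3 -0.6]
   scene [0.    0.    0.052] [ 0.1 -0.5]
marker in holder 0.04017745250074782 0.0008527045283453077
```

View pics/C.png

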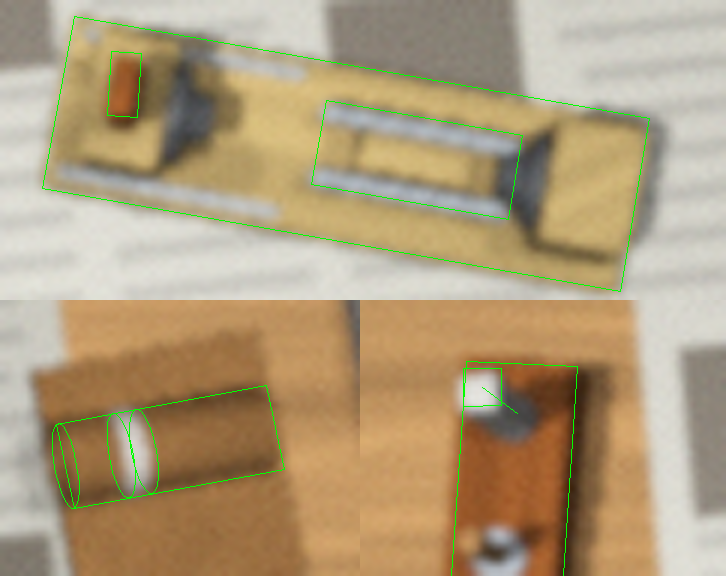

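View pics/D.png

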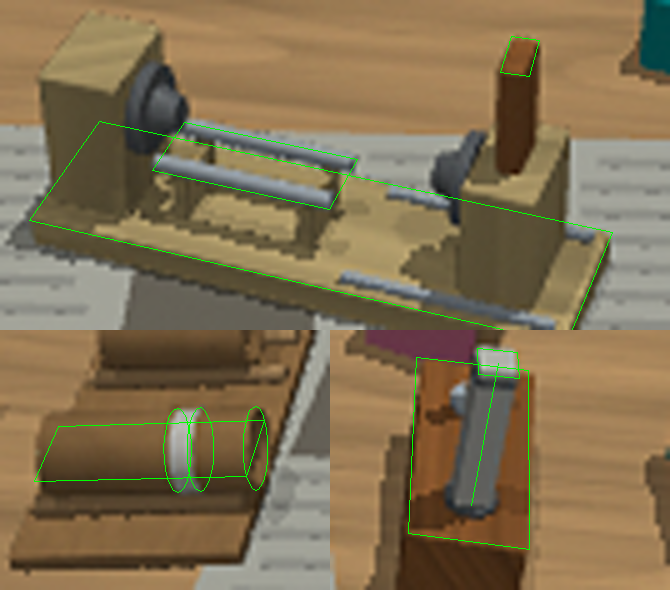

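```bash
cat > g.py <<'E'
import sys,numpy as np
from scipy.spatial.transform import Rotation as R
from station import robot
def go(p,yaw):
    o=robot.observe(); r=R.from_rotvec(o["orientation"])
    X=np.array([np.cos(yaw),np.sin(yaw),0]);Z=np.array([0,0,-1.]);t=R.from_matrix(np.c_[X,np.cross(Z,X),Z])
    print("turn",np.round(np.degrees((r.inv()*t).as_rotvec()),1),"shift cm",np.round(100*r.inv().apply(np.array(p)-o["ee_pos"]),2),"now",np.round(o["ee_pos"],4),"yaw",round(float(np.arctan2(*r.as_matrix()[[1,0],0])),3),"F",np.round(o["ft_force"],1),"q",np.round(o["q"],2),"w",round(o["grip_width"],3),"gf",round(o["grip_force"],1),"t",o["time_s"])
if __name__=="__main__": a=list(map(float,sys.argv[1:])); go(a[:3],a[3])
E
python3 g.py .554 -.333 .12 -1.395
```

```text
turn [ 0.1 -0.1 61.7] shift cm [63.04 76.74  7.6 ] now [0.1951 0.5932 0.1945] yaw -0.318 F [ 0.5  1.2 -0.2] q [ 1.51  0.39  0.01 -0.   -1.19 -0.26] w 0.996 gf 0.0 t 0.1
```

Request:
play_rows(
  steps=[0,0,62,32,38,0,1,0,0,62,32,38,0,1,0,0,62,32,38,0,1,0,0,62,32,38,0,1,0,0,62,32,38,0,1,0,0,62,32,38,0,1,0,0,62,32,38,0,1,0,0,62,32,38,0,1],
)

```text
time_s: 1.1
ee_pos: [0.3806, 0.1307, 0.1955]
orientation: [-2.403, 2.023, -0.0]
ft_force: [0.7, 0.2, 0.3]
grip_width: 0.999
grip_force: 0.0
```

```bash
python3 g.py .554 -.333 .12 -1.395
```

```text
turn [-0.   0.  -0.3] shift cm [48.65 -9.18  7.54] now [0.3806 0.1307 0.1955] yaw -1.399 F [0.7 0.2 0.3] q [ 0.74 -0.01 -0.49 -0.   -1.09 -0.57] w 0.999 gf 0.0 t 1.1
```

Request:
play_rows(
  steps=[0,0,0,48.7,-9.2,2,1,0,0,0,48.7,-9.2,2,1,0,0,0,48.7,-9.2,2,1,0,0,0,48.7,-9.2,2,1,0,0,0,48.7,-9.2,2,1,0,0,0,48.7,-9.2,2,1,0,0,0,48.7,-9.2,2,1,0,0,0,48.7,-9.2,2,1],
)

```text
time_s: 2.1
ee_pos: [0.5542, -0.3336, 0.1746]
orientation: [2.402, -2.024, -0.002]
ft_force: [0.6, 0.7, 0.6]
grip_width: 0.997
grip_force: 0.0
```

```bash
python3 g.py .554 -.333 .02 -1.395
python3 - <<'E'
from station import optics; import cv2
cv2.imwrite("pics/e_s.png",optics.capture("scene")[:,:,::-1]); cv2.imwrite("pics/e_t.png",optics.capture("top")[:,:,::-1])
E
```

```text
turn [ 0.   0.  -0.3] shift cm [-5.000e-02 -1.000e-02  1.546e+01] now [ 0.5542 -0.3336  0.1746] yaw -1.4 F [0.6 0.7 0.6] q [-0.29  0.44  0.04 -0.   -1.17  0.46] w 0.997 gf 0.0 t 2.1
```

Request:
play_rows(
  steps=[0,0,0,0,0,6,1,0,0,0,0,0,11,1,0,0,0,0,0,13.5,1,0,0,0,0,0,15.4,1,0,0,0,0,0,15.4,1],
)

```text
time_s: 2.82
ee_pos: [0.5522, -0.3303, 0.0195]
orientation: [2.402, -2.023, -0.007]
ft_force: [-0.1, -0.1, 0.6]
grip_width: 0.999
grip_force: 0.0
```

Request:
play_rows(
  steps=[0,0,0,0,0,0,0.3,0,0,0,0,0,0,0.3,0,0,0,0,0,0,0.3,0,0,0,0,0,0,0.3,0,0,0,0,0,0,0.3,0,0,0,0,0,0,0.3],
  squeeze=12,
)

```text
time_s: 3.58
ee_pos: [0.554, -0.3315, 0.0214]
orientation: [2.403, -2.024, -0.0]
ft_force: [0.7, 0.1, -0.4]
grip_width: 0.402
grip_force: 0.0
```

Run:
```python
from station import optics,robot; import cv2,numpy as np
r=lambda im,x,y,w,h,k:cv2.resize(im[y:y+h,x:x+w,::-1],None,fx=k,fy=k,interpolation=cv2.INTER_CUBIC)
a=optics.capture("scene");b=optics.capture("top")
cv2.imwrite("pics/F.png",np.hstack([r(a,60,140,130,150,4)[:, :400*1],r(b,380,140,98,150,4)])[:600,:800])
o=robot.observe(); print(o["grip_width"],o["grip_force"])
```

```text
0.33649353344705135 7.486507594585419
```

View pics/F.png

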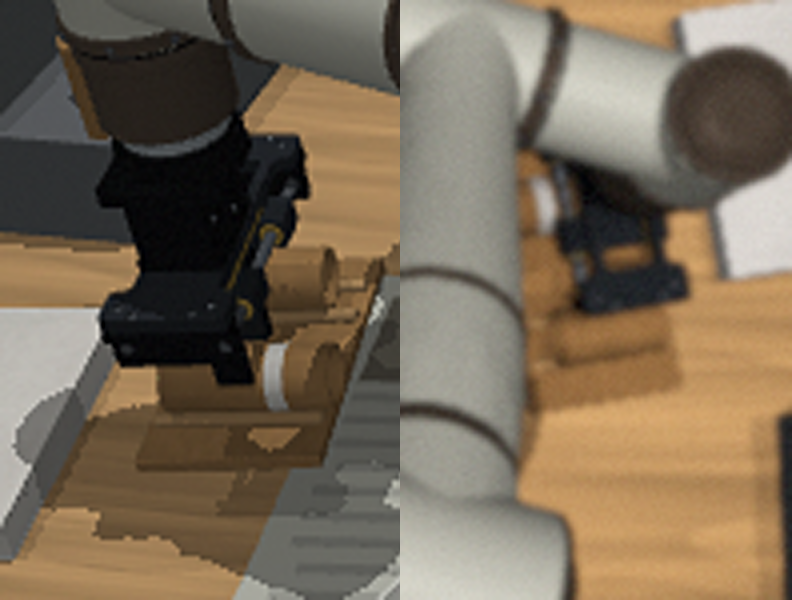

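Request:
play_rows(
  steps=[0,0,0,0,0,0,0.2,0,0,0,0,0,0,0.2,0,0,0,0,0,0,0.2],
  squeeze=14,
)

```text
time_s: 4.05
ee_pos: [0.5551, -0.3321, 0.0239]
orientation: [-2.404, 2.022, -0.005]
ft_force: [0.1, 1.0, 9.0]
grip_width: 0.283
grip_force: 11.7
```

Request:
play_rows(
  steps=[0,0,0,0,0,-1,0.2,0,0,0,0,0,-3,0.2,0,0,0,0,0,-3,0.2],
)

```text
time_s: 4.42
ee_pos: [0.5549, -0.3319, 0.0529]
orientation: [-2.402, 2.023, -0.004]
ft_force: [-0.8, 0.7, -0.1]
grip_width: 0.2
grip_force: 0.0
```

```bash
python3 - <<'E'
from station import optics,robot; import cv2,numpy as np
r=lambda im,x,y,w,h,k:cv2.resize(im[y:y+h,x:x+w,::-1],None,fx=k,fy=k,interpolation=cv2.INTER_CUBIC)
a=optics.capture("scene")
cv2.imwrite("pics/G.png",r(a,60,150,120,100,6))
E
python3 g.py .467 .045 .2 -1.756
```

```text
turn [-0.   0.  20.4] shift cm [-38.58   2.17 -14.83] now [ 0.554  -0.3315  0.0517] yaw -1.4 F [ 0.4 -0.3 -0.1] q [-0.29  0.54 -0.12 -0.   -0.91  0.46] w 0.201 gf 0.0 t 4.475
```

View pics/G.png

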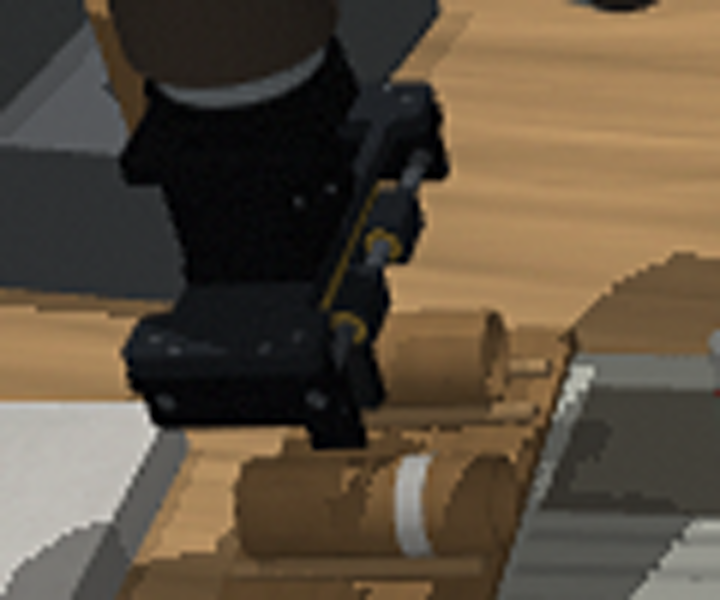

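Run:
```python
from h import *
import json
P=json.load(open("poses.json"))
print((proj("scene",[[.554,-.3315,.0517],[.554,-.3315,.0707]])-[60,150])*6)
print((proj("scene",world(P["T"],[[0,0,.034],[.02,0,.034],[.055,0,.034],[0,0,.056]]))-[60,150])*6)
```

```text
[[364.35641636 471.02004407]
 [354.20421456 437.64376168]]
[[369.8339172  501.57455524]
 [415.4816304  500.40629752]
 [495.35870091 498.36201101]
 [358.22607398 463.55107388]]
```

Request:
play_rows(
  steps=[0,0,0,0,0,-2,1,0,0,0,0,0,-2,1,0,0,0,0,0,-2,1,0,0,0,0,0,-2,1,0,0,0,0,0,-2,1,0,0,0,0,0,-2,1],
)

```text
time_s: 5.22
ee_pos: [0.5539, -0.3314, 0.0711]
orientation: [2.403, -2.024, -0.001]
ft_force: [1.3, 0.5, 0.1]
grip_width: 0.799
grip_force: 0.0
```

Request:
play_rows(
  steps=[0,0,0,0,0,3,1,0,0,0,0,0,5,1,0,0,0,0,0,5.6,1,0,0,0,0,0,5.9,1,0,0,0,0,0,6.2,1],
)

```text
time_s: 5.85
ee_pos: [0.5547, -0.3318, 0.0103]
orientation: [-2.403, 2.023, -0.003]
ft_force: [0.2, 0.6, 0.3]
grip_width: 0.998
grip_force: 0.0
```

Request:
play_rows(
  steps=[0,0,0,0,0,0.3,1,0,0,0,0,0,0.6,1],
)

```text
time_s: 6.1
ee_pos: [0.5542, -0.3316, 0.0037]
orientation: [-2.403, 2.024, -0.001]
ft_force: [0.1, -0.9, 0.3]
grip_width: 1.001
grip_force: 0.0
```

Request:
play_rows(
  steps=[0,0,0,0,0,0.3,1,0,0,0,0,0,0.6,1],
)

```text
time_s: 6.35
ee_pos: [0.554, -0.3315, -0.0027]
orientation: [-2.403, 2.024, -0.0]
ft_force: [0.1, 0.2, 0.0]
grip_width: 1.003
grip_force: 0.0
```

Request:
play_rows(
  steps=[0,0,0,0,0,0,0.35,0,0,0,0,0,0,0.35,0,0,0,0,0,0,0.35,0,0,0,0,0,0,0.35,0,0,0,0,0,0,0.35,0,0,0,0,0,0,0.35,0,0,0,0,0,0,0.35,0,0,0,0,0,0,0.35],
  squeeze=8,
)

```text
time_s: 7.35
ee_pos: [0.5547, -0.3317, -0.0022]
orientation: [-2.403, 2.023, -0.002]
ft_force: [1.9, 1.0, 0.4]
grip_width: 0.501
grip_force: 8.0
```

Request:
play_rows(
  steps=[0,0,0,0,0,0,0.3,0,0,0,0,0,0,0.3,0,0,0,0,0,-2,0.3,0,0,0,0,0,-6,0.3,0,0,0,0,0,-11,0.3,0,0,0,0,0,-15,0.3,0,0,0,0,0,-15,0.3],
  squeeze=15,
)

```text
time_s: 8.22
ee_pos: [0.5548, -0.3323, 0.1511]
orientation: [-2.402, 2.023, -0.008]
ft_force: [0.3, 0.3, 0.1]
grip_width: 0.499
grip_force: 15.0
```

```bash
python3 g.py .467 .045 .148 -1.756
```

```text
turn [-0.3 -0.1 20.4] shift cm [-38.67   2.24   0.19] now [ 0.5548 -0.3323  0.1511] yaw -1.4 F [0.3 0.3 0.1] q [-0.29  0.45 -0.    0.   -1.11  0.46] w 0.499 gf 15.0 t 8.225
```

Request:
play_rows(
  steps=[0,0,10,-6,0.3,0,0.3,0,0,20.4,-12,0.7,0,0.3,0,0,20.4,-18,1,0,0.3,0,0,20.4,-24,1.4,0,0.3,0,0,20.4,-30,1.7,0,0.3,0,0,20.4,-36,2,0,0.3,0,0,20.4,-38.7,2.2,0,0.3,0,0,20.4,-38.7,2.2,0,0.3],
)

```text
time_s: 9.22
ee_pos: [0.4645, 0.0468, 0.1461]
orientation: [2.008, -2.411, -0.002]
ft_force: [-0.7, 0.2, -1.0]
grip_width: 0.501
grip_force: 15.0
```

```bash
python3 g.py .467 .045 .148 -1.756
python3 - <<'E'
from h import *
from station import robot
import json
o=robot.observe();p=o["ee_pos"]
S=json.load(open("poses.json"))["S"]
out=[]
box=lambda a,b,c,d,z:[[a,c,z],[b,c,z],[b,d,z],[a,d,z],[a,c,z]]
for n,x,y,w,h,K in(("scene",205,130,140,125,5.6),("top",225,170,140,90,5.6)):
    im=optics.capture(n)[y:y+h,x:x+w,::-1]; im=cv2.resize(im,None,fx=K,fy=K,interpolation=cv2.INTER_CUBIC)
    cv2.imwrite(f"pics/{n}_H.png",im)
    for b,col in((0,(255,0,255)),(.036,(0,255,0))):
        q=[p[0],p[1],S[2]]; c=[b+p[2]]
        uv=(proj(n,world(q,box(-.022,.022,-.055,.055,b+p[2])))+.5-[x,y])*K
        cv2.polylines(im,[np.round(uv).astype(int)],False,col,1)
    uv=(proj(n,world(S,box(-.0215,.0215,-.05,.05,.054)))+.5-[x,y])*K
    cv2.polylines(im,[np.round(uv).astype(int)],False,(0,255,255),1)
    out.append(im)
H=out[0].shape[1]
v=np.vstack([cv2.resize(o,None,fx=.5,fy=.5,interpolation=cv2.INTER_AREA) if 0 else o for o in out]); print(v.shape)
f=600/v.shape[0]; cv2.imwrite("pics/H.png",np.hstack([cv2.resize(out[0],(440,392)),np.zeros((392,0,3),np.uint8)]) if 0 else out[0][:600])
cv2.imwrite("pics/H2.png",out[1])
E
```

```text
turn [ 0.2 -0.1  0.2] shift cm [ 0.14 -0.28 -0.19] now [0.4645 0.0468 0.1461] yaw -1.753 F [-0.7  0.2 -1. ] q [ 0.45  0.16 -0.44 -0.   -0.97 -0.63] w 0.501 gf 15.0 t 9.225
(1204, 784, 3)
```

Run:
```python
import cv2,numpy as np
a=cv2.imread("pics/H.png");b=cv2.imread("pics/H2.png");print(a.shape,b.shape)
# scene 784x600 left, scaled; top below is not possible: place side by side 400 wide each
a=a[:600,100:700]; a=cv2.resize(a,(430,430)); b=cv2.resize(b[:, :],(int(b.shape[1]*.6),int(b.shape[0]*.6)))
c=np.zeros((600,800,3),np.uint8); c[:430,:430]=a; h=min(302,b.shape[0]); 
c[:h,430:800]=b[:h,:370]; cv2.imwrite("pics/I.png",c[:430])
```

```text
(600, 784, 3) (504, 784, 3)
```

View pics/H.png

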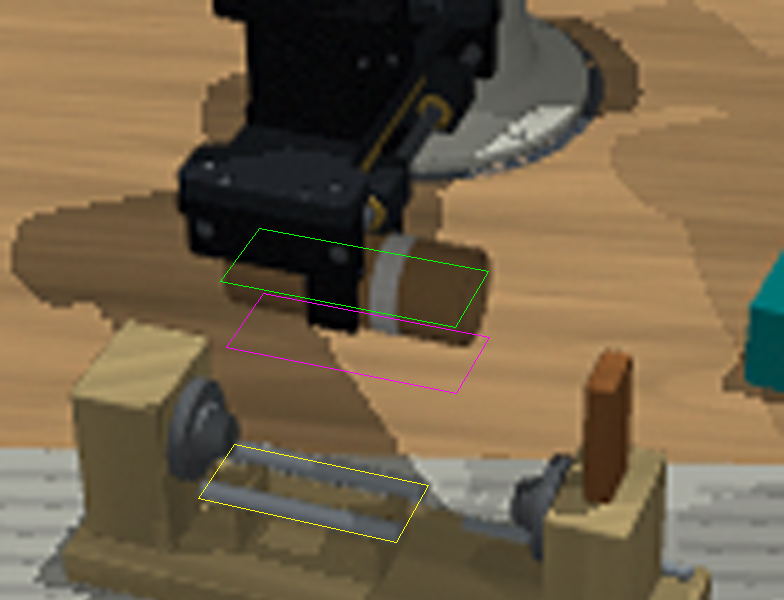

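Request:
play_rows(
  steps=[0,0,0,0.1,-0.2,0,0.3,0,0,0,0.1,-0.2,4,0.3,0,0,0,0.1,-0.2,7,0.3,0,0,0,0.1,-0.2,8.5,0.3,0,0,0,0.1,-0.2,9.5,0.3,0,0,0,0.1,-0.2,9.9,0.3,0,0,0,0.1,-0.2,9.9,0.3],
)

```text
time_s: 10.2
ee_pos: [0.4686, 0.0445, 0.0486]
orientation: [-2.006, 2.418, -0.0]
ft_force: [0.2, 0.1, -0.1]
grip_width: 0.502
grip_force: 15.0
```

```bash
python3 g.py .467 .045 .039 -1.756
```

```text
turn [-0.  0. -0.] shift cm [-0.02  0.16  0.96] now [0.4686 0.0445 0.0486] yaw -1.756 F [ 0.2  0.1 -0.1] q [ 0.44  0.3  -0.56  0.   -0.71 -0.63] w 0.502 gf 15.0 t 10.2
```

Request:
play_rows(
  steps=[0,0,0,0,0.2,0.3,0.3,0,0,0,0,0.2,0.6,0.3,0,0,0,0,0.2,0.8,0.3,0,0,0,0,0.2,0.8,0.3],
)

```text
time_s: 10.7
ee_pos: [0.4662, 0.0451, 0.0404]
orientation: [2.007, -2.417, -0.0]
ft_force: [0.1, 0.0, -0.4]
grip_width: 0.504
grip_force: 15.0
```

Request:
play_rows(
  steps=[0,0,0,0,0,0.2,0.3,0,0,0,0,0,0.3,0.3,0,0,0,0,0,0.3,0.3],
)

```text
time_s: 11.08
ee_pos: [0.4663, 0.0453, 0.0388]
orientation: [-2.007, 2.417, -0.0]
ft_force: [-3.9, 1.3, 10.3]
grip_width: 0.499
grip_force: 15.0
```

Request:
play_rows(
  steps=[0,0,0,0,0,-0.1,0.7,0,0,0,0,0,-0.1,0.7,0,0,0,0,0,-0.1,0.7,0,0,0,0,0,-0.1,0.7,0,0,0,0,0,-0.1,0.7],
)

```text
time_s: 11.7
ee_pos: [0.4663, 0.0451, 0.0383]
orientation: [2.006, -2.417, -0.0]
ft_force: [0.5, 0.9, -0.3]
grip_width: 0.699
grip_force: 0.0
```

Request:
play_rows(
  steps=[0,0,0,0,0,-3,0.7,0,0,0,0,0,-7,0.7,0,0,0,0,0,-12,0.7,0,0,0,0,0,-15,0.7,0,0,0,0,0,-15,0.7],
)

```text
time_s: 12.32
ee_pos: [0.4678, 0.0457, 0.191]
orientation: [-2.003, 2.413, -0.003]
ft_force: [0.1, 1.0, -1.0]
grip_width: 0.7
grip_force: 0.0
```

```bash
python3 g.py .489 .163 .19 -.185
python3 - <<'E'
from station import optics; import cv2
for n in("scene","top"): cv2.imwrite(f"pics/J_{n}.png",optics.capture(n)[:,:,::-1])
E
```

```text
turn [ -0.4  -0.1 -90. ] shift cm [-11.92   0.08   0.14] now [0.4678 0.0457 0.191 ] yaw -1.756 F [ 0.1  1.  -1. ] q [ 0.44  0.12 -0.37  0.   -1.08 -0.63] w 0.7 gf 0.0 t 12.325
```

Request:
play_rows(
  steps=[0,0,-45,-6,0,0,0.7,0,0,-90,-12,0.1,0,0.7,0,0,-90,-12,0.1,0,0.7,0,0,-90,-12,0.1,0,0.7,0,0,-90,-12,0.1,0,0.7,0,0,-90,-12,0.1,0,0.7,0,0,-90,-12,0.1,0,0.7,0,0,-90,-12,0.1,0,0.7],
)

```text
time_s: 13.42
ee_pos: [0.4864, 0.1627, 0.1864]
orientation: [3.114, -0.391, -0.005]
ft_force: [-0.1, 0.1, 0.2]
grip_width: 0.702
grip_force: 0.0
```

Request:
play_rows(
  steps=[0,0,0,0,0,0,0.7,0,0,0,0,0,0,0.7],
)

```text
time_s: 13.68
ee_pos: [0.487, 0.163, 0.1875]
orientation: [3.114, -0.405, -0.003]
ft_force: [0.1, -0.1, -0.6]
grip_width: 0.703
grip_force: 0.0
```

```bash
python3 g.py .489 .164 .099 -.185
```

```text
turn [ 0.1  0.1 -4.2] shift cm [ 0.18 -0.17  8.85] now [0.487  0.163  0.1875] yaw -0.259 F [ 0.1 -0.1 -0.6] q [ 0.64  0.2  -0.27 -0.   -1.1   0.67] w 0.703 gf 0.0 t 13.675
```

Request:
play_rows(
  steps=[0,0,-4.2,0.2,-0.2,0,0.7,0,0,-4.2,0.2,-0.2,4,0.7,0,0,-4.2,0.2,-0.2,7,0.7,0,0,-4.2,0.2,-0.2,8.8,0.7,0,0,-4.2,0.2,-0.2,8.8,0.7],
)

```text
time_s: 14.3
ee_pos: [0.4888, 0.1639, 0.0989]
orientation: [3.126, -0.289, -0.005]
ft_force: [-0.5, 0.6, 0.5]
grip_width: 0.698
grip_force: 0.0
```

Request:
play_rows(
  steps=[0,0,0,0,0,0,0,0,0,0,0,0,0,0,0,0,0,0,0,0,0,0,0,0,0,0,0,0,0,0,0,0,0,0,0,0,0,0,0,0,0,0,0,0,0,0,0,0,0],
  squeeze=30,
)

```text
time_s: 15.18
ee_pos: [0.4897, 0.1641, 0.1006]
orientation: [3.128, -0.288, -0.001]
ft_force: [0.1, -3.6, 2.9]
grip_width: 0.163
grip_force: 30.0
```

```bash
python3 g.py .489 .164 .099 -.185
```

```text
turn [0.  0.  0.1] shift cm [-0.07  0.03  0.16] now [0.4897 0.1641 0.1006] yaw -0.183 F [ 0.1 -3.6  2.9] q [ 0.64  0.3  -0.39  0.   -0.89  0.75] w 0.163 gf 30.0 t 15.175
```

Request:
play_rows(
  steps=[0,0,0,0,1,0,0,0,0,0,0,2,0,0,0,0,0,0,3,0,0,0,0,0,0,4,0,0,0,0,0,0,5,0,0,0,0,0,0,5,0,0],
)

```text
time_s: 15.92
ee_pos: [0.4798, 0.1141, 0.1006]
orientation: [3.127, -0.288, -0.002]
ft_force: [-2.5, -0.8, 3.6]
grip_width: 0.161
grip_force: 30.0
```

Request:
play_rows(
  steps=[0,0,0,0,0.3,0,0,0,0,0,0,0.6,0,0,0,0,0,0,0.6,0,0],
)

```text
time_s: 16.3
ee_pos: [0.479, 0.1095, 0.1006]
orientation: [3.128, -0.287, -0.002]
ft_force: [-4.2, 3.1, 5.1]
grip_width: 0.156
grip_force: 30.0
```

Request:
play_rows(
  steps=[0,0,0,0,0.3,0,0,0,0,0,0,0.6,0,0,0,0,0,0,0.6,0,0],
)

```text
time_s: 16.68
ee_pos: [0.4778, 0.1037, 0.1006]
orientation: [3.128, -0.287, -0.002]
ft_force: [-5.0, 3.2, 4.5]
grip_width: 0.161
grip_force: 30.0
```

Request:
play_rows(
  steps=[0,0,0,0,0.2,0,0,0,0,0,0,0.4,0,0,0,0,0,0,0.4,0,0],
)

```text
time_s: 17.05
ee_pos: [0.4777, 0.1024, 0.1006]
orientation: [-3.124, 0.287, -0.001]
ft_force: [-6.6, 12.4, 4.2]
grip_width: 0.159
grip_force: 30.0
```

Request:
play_rows(
  steps=[0,0,0,0,0.2,0,0,0,0,0,0,0.2,0,0,0,0,0,0,0.2,0,0],
)

```text
time_s: 17.42
ee_pos: [0.4778, 0.1024, 0.1006]
orientation: [-3.121, 0.286, -0.002]
ft_force: [-8.1, 19.5, 3.1]
grip_width: 0.162
grip_force: 30.0
```

Request:
play_rows(
  steps=[0,0,0,0,0,0,0.6,0,0,0,0,0,0,0.6,0,0,0,0,0,0,0.6,0,0,0,0,0,0,0.6],
)

```text
time_s: 17.92
ee_pos: [0.4775, 0.0972, 0.1003]
orientation: [3.128, -0.287, -0.0]
ft_force: [0.4, -0.7, -0.8]
grip_width: 0.526
grip_force: 0.0
```

Request:
play_rows(
  steps=[0,0,0,0,0,-2,0.6,0,0,0,0,0,-6,0.6,0,0,0,0,0,-10,0.6,0,0,0,0,0,-12,0.6,0,0,0,0,0,-12,0.6],
)

```text
time_s: 18.55
ee_pos: [0.4784, 0.0979, 0.2219]
orientation: [-3.126, 0.287, -0.005]
ft_force: [-0.6, 0.1, 0.0]
grip_width: 0.6
grip_force: 0.0
```

```bash
python3 g.py .5561 .3875 .21 0
python3 - <<'E'
from h import *
import json
P=json.load(open("poses.json"));S=P["S"];M=P["M"];H=P["H"]
from station import robot; print(robot.observe()["ft_force"])
th=np.linspace(0,6.3,25); ring=lambda y:[[.022*np.cos(q),y,.075+.022*np.sin(q)] for q in th]
box=lambda a,b,c,d,z:[[a,c,z],[b,c,z],[b,d,z],[a,d,z],[a,c,z]]
def draw(n,x,y,w,h,K,sets):
    o=cv2.resize(optics.capture(n)[y:y+h,x:x+w,::-1],None,fx=K,fy=K,interpolation=cv2.INTER_CUBIC)
    for pose,pts in sets:
        cv2.polylines(o,[np.round((proj(n,world(pose,np.array(pts)))+.5-[x,y])*K).astype(int)],False,(0,255,0),1)
    return o
Ss=[(S,ring(.014)),(S,ring(.026)),(S,ring(.055)),(S,ring(-.055))]
a=draw("scene",205,170,133,60,6,Ss)   # 798x360
m=cv2.imread("pics/top_raw.png"); 
n="top";x,y,w,h,K=172,176,38,57,6
b=draw("scene",380,220,40,40,6,[(M,box(-.009,.009,-.009,.009,.14))]) #240
c=cv2.resize(cv2.imread("pics/J_top.png")[172:212,165:258],None,fx=6,fy=6,interpolation=cv2.INTER_CUBIC)
cv2.imwrite("pics/K.png",np.vstack([a,np.hstack([b,c])[:, :798]]))
E
```

```text
turn [ -0.1  -0.2 -10.5] shift cm [  2.37 -29.89   1.26] now [0.4784 0.0979 0.2219] yaw -0.183 F [-0.6  0.1  0. ] q [ 0.54  0.13 -0.28  0.   -1.16  0.85] w 0.6 gf 0.0 t 18.55
[-0.62384359  0.06750976  0.00604043]
```

View pics/K.png

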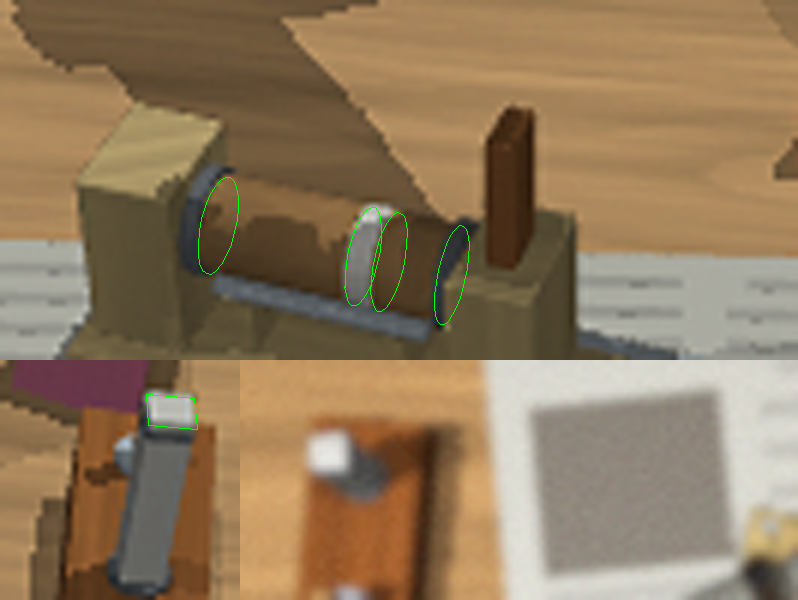

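Request:
play_rows(
  steps=[0,0,0,2.4,-6,0,0.6,0,0,0,2.4,-12,0,0.6,0,0,0,2.4,-18,0,0.6,0,0,0,2.4,-20,0,0.6],
)

```text
time_s: 19.15
ee_pos: [0.5369, 0.2924, 0.2174]
orientation: [3.126, -0.283, -0.005]
ft_force: [-0.4, -0.0, -0.9]
grip_width: 0.601
grip_force: 0.0
```

```bash
cat > seg.py <<'E'
from h import *
import json
P=json.load(open("poses.json"));S=P["S"]
def blob(im,x,y,w,h,thr,tag,K=8):
    c=cv2.resize(im[y:y+h,x:x+w],None,fx=K,fy=K,interpolation=cv2.INTER_CUBIC).astype(int)
    m=((c.min(2)>thr)&(c.max(2)-c.min(2)<45)).astype(np.uint8)
    k,l,st,ce=cv2.connectedComponentsWithStats(m)
    for i in np.argsort(-st[1:,4])[:4]+1:
        if st[i,4]<100: continue
        cn=max(cv2.findContours((l==i).astype(np.uint8),cv2.RETR_EXTERNAL,cv2.CHAIN_APPROX_NONE)[0],key=len)
        r=cv2.minAreaRect(cn); print(tag,"area",st[i,4]/K/K,"cent",np.round(np.array(ce[i])/K+[x-.44,y-.44],2),"rect c",np.round(np.array(r[0])/K+[x-.44,y-.44],2),"size",np.round(np.array(r[1])/K,2),"ang",round(r[2],1))
s=optics.capture("scene")[:,:,::-1];t=optics.capture("top")[:,:,::-1]
cv2.imwrite("pics/L_s.png",s);cv2.imwrite("pics/L_t.png",t)
for n in("top","scene"):
    print(n,"pred band axis",proj(n,world(S,[0,.02,.075])),"ends",proj(n,world(S,[[0,-.055,.075],[0,.055,.075]])),"marker top",proj(n,world(P["M"],[0,0,.14])))
blob(s,240,195,50,35,95,"band s"); blob(t,270,195,60,45,120,"band t")
blob(cv2.imread("pics/J_scene.png"),395,218,25,22,165,"mk s"); blob(cv2.imread("pics/J_top.png"),172,176,25,25,165,"mk t")
E
python3 seg.py
```

```text
top pred band axis [[300.67846524 218.35636191]] ends [[325.58345785 222.80449786]
 [289.06233127 216.28167175]] marker top [[179.80160936 185.93094092]]
scene pred band axis [[267.16312856 212.64040261]] ends [[240.85464639 207.03558164]
 [279.74738023 215.3213812 ]] marker top [[408.05192894 228.08623819]]
band s area 70.34375 cent [265.21 210.83] rect c [265.17 211.35] size [ 6.19 16.87] ang 15.7
band s area 6.90625 cent [260.68 221.51] rect c [260.83 221.42] size [5.97 1.55] ang 14.0
band s area 5.390625 cent [247.   218.45] rect c [247.04 218.39] size [5.4 1.4] ang 15.1
band s area 2.296875 cent [252.4  219.83] rect c [252.26 219.75] size [2.67 1.06] ang 14.0
band t area 317.484375 cent [289.68 198.93] rect c [293.12 199.81] size [10.5  47.12] ang 90.0
band t area 243.125 cent [289.26 236.47] rect c [295.5 235. ] size [ 8.88 51.88] ang 90.0
band t area 115.25 cent [325.94 202.17] rect c [325.18 202.87] size [16.62  8.5 ] ang 90.0
band t area 61.359375 cent [300.43 218.88] rect c [300.43 218.89] size [ 4.85 14.3 ] ang 10.5
mk s area 26.015625 cent [407.97 227.57] rect c [407.88 227.49] size [7.32 4.27] ang 4.2
mk t area 33.078125 cent [179.22 187.05] rect c [179.12 187.  ] size [5.88 6.12] ang 90.0
```

```bash
python3 g.py .5535 .388 .069 -.05
```

```text
turn [ 0.2  0.2 -7.5] shift cm [-0.07 -9.86 14.86] now [0.5369 0.2913 0.2179] yaw -0.181 F [-0.3 -0.5 -0.1] q [ 0.76  0.35  0.01 -0.   -1.24  0.63] w 0.603 gf 0.0 t 19.25
```

Request:
play_rows(
  steps=[0,0,-7.5,-0.1,-6,0,0.6,0,0,-7.5,-0.1,-9.8,0,0.6,0,0,-7.5,-0.1,-9.8,4,0.6,0,0,-7.5,-0.1,-9.8,4,0.6,0,0,-7.5,-0.1,-9.8,4,0.6],
)

```text
time_s: 19.88
ee_pos: [0.555, 0.3855, 0.1817]
orientation: [3.14, -0.083, 0.002]
ft_force: [-0.1, 0.3, 0.5]
grip_width: 0.603
grip_force: 0.0
```

```bash
python3 g.py .5535 .388 .069 -.05
```

```text
turn [ 0.  -0.1 -0.1] shift cm [-0.18 -0.24 11.27] now [0.555  0.3855 0.1817] yaw -0.053 F [-0.1  0.3  0.5] q [ 0.85  0.48  0.12  0.   -1.21  0.67] w 0.603 gf 0.0 t 19.875
```

Request:
play_rows(
  steps=[0,0,0,-0.2,-0.2,4,0.6,0,0,0,-0.2,-0.2,8,0.6,0,0,0,-0.2,-0.2,10,0.6,0,0,0,-0.2,-0.2,11.2,0.6,0,0,0,-0.2,-0.2,11.2,0.6],
)

```text
time_s: 20.5
ee_pos: [0.5528, 0.3886, 0.0692]
orientation: [-3.14, 0.082, -0.001]
ft_force: [-0.5, -0.5, 0.9]
grip_width: 0.599
grip_force: 0.0
```

Request:
play_rows(
  steps=[0,0,0,0,0,0,0,0,0,0,0,0,0,0,0,0,0,0,0,0,0,0,0,0,0,0,0,0,0,0,0,0,0,0,0,0,0,0,0,0,0,0],
  squeeze=10,
)

```text
time_s: 21.25
ee_pos: [0.5523, 0.3888, 0.0686]
orientation: [3.14, -0.081, 0.0]
ft_force: [-0.5, -0.5, 0.9]
grip_width: 0.203
grip_force: 10.0
```

```bash
python3 g.py .5535 .388 .069 -.05
```

```text
turn [ 0.  -0.  -0.1] shift cm [ 0.12  0.07 -0.04] now [0.5523 0.3888 0.0686] yaw -0.052 F [-0.5 -0.5  0.9] q [ 0.85  0.57 -0.02  0.   -0.98  0.67] w 0.203 gf 10.0 t 21.25
```

Request:
play_rows(
  steps=[0,0,0,0,0,0,0,0,0,0,0,0,0,0,0,0,0,0,0,-2,0,0,0,0,0,0,-6,0,0,0,0,0,0,-12,0,0,0,0,0,0,-18,0,0,0,0,0,0,-18.6,0,0,0,0,0,0,-18.6,0],
  squeeze=25,
)

```text
time_s: 22.25
ee_pos: [0.552, 0.3888, 0.254]
orientation: [-3.14, 0.082, 0.001]
ft_force: [0.0, -0.2, -1.2]
grip_width: 0.208
grip_force: 25.0
```

```bash
python3 g.py .4655 .0418 .255 -.05
```

```text
turn [-0.   0.  -0.1] shift cm [-6.83 35.1  -0.11] now [0.552  0.3888 0.254 ] yaw -0.052 F [ 0.  -0.2 -1.2] q [ 0.85  0.44  0.25 -0.   -1.37  0.67] w 0.208 gf 25.0 t 22.25
```

Request:
play_rows(
  steps=[0,0,0,-1.2,6,0,0,0,0,0,-2.3,12,0,0,0,0,0,-3.5,18,0,0,0,0,0,-4.7,24,0,0,0,0,0,-5.8,30,0,0,0,0,0,-6.8,34,0,0,0,0,0,-6.8,35.1,0,0,0,0,0,-6.8,35.1,0,0],
)

```text
time_s: 23.25
ee_pos: [0.466, 0.0414, 0.2532]
orientation: [3.14, -0.083, -0.003]
ft_force: [0.2, 0.8, -0.9]
grip_width: 0.203
grip_force: 25.0
```

Request:
play_rows(
  steps=[0,0,0,0,0,4,0,0,0,0,0,0,6,0,0,0,0,0,0,6,0,0,0,0,0,0,6,0],
)

```text
time_s: 23.75
ee_pos: [0.4673, 0.0427, 0.195]
orientation: [3.141, -0.079, 0.002]
ft_force: [0.8, 0.5, -0.2]
grip_width: 0.208
grip_force: 25.0
```

```bash
python3 g.py .4655 .0418 .255 -.05
cat > nib.py <<'E'
from h import *
from station import robot
s=optics.capture("scene")[:,:,::-1];t=optics.capture("top")[:,:,::-1]
cv2.imwrite("pics/N_s.png",s);cv2.imwrite("pics/N_t.png",t)
p=robot.observe()["ee_pos"]
nz=p[2]-.0636
print("pred nib scene",proj("scene",[[p[0],p[1],nz+d] for d in(0,.02,.045,.049)]))
u,v=proj("scene",[p[0],p[1],nz])[0].astype(int)
# print brightness map around
c=s[v-26:v+10,u-14:u+15].astype(int)
for i,r in enumerate(c): print(v-26+i," ".join(f"{int(x.mean()):3d}{'*' if x.max()-x.min()<22 else ' '}" for x in r))
print("cols from",u-14)
E
python3 nib.py
```

```text
turn [-0.  -0.1 -0. ] shift cm [-0.17  0.1  -6.  ] now [0.4673 0.0427 0.195 ] yaw -0.05 F [ 0.8  0.5 -0.2] q [ 0.44  0.12 -0.36  0.   -1.09  1.08] w 0.208 gf 25.0 t 23.75
pred nib scene [[266.63072709 195.57439649]
 [266.31455108 189.21278365]
 [265.909977   181.07255926]
 [265.84425573 179.75021579]]
169  81   82   81   81   82   82   81   83   81   72  102*  98*  98*  98*  98* 100*  90*  78*  58   36*  77   75   73   73   73   71  122  119  121 
170  82   81   80   81   80   81   82   82   81   80  101*  97*  97*  99*  98*  99*  92*  78*  80   77   78  130  128  127  127  125  126  125  125 
171  84   85   84   81   81   80   80   79   79   77  100*  98*  97*  98*  97*  98*  95*  75* 108  133  130  134  134  132  132  131  131  131  130 
172  84   85   84   83   82   82   83   80   80  117   98*  98*  98*  97*  98*  99*  97*  74* 102  130  129  129  130  130  130  131  131  131  132 
173  76   76   75  129  128  129  131  131  131  101   97*  97*  98*  97*  98*  98*  97*  74* 105  133  131  129  130  129  128  129  128  129  128 
174 130  129  127  129  127  128  128  129  129  130
[... 3880 characters left out ...]
  82   80   78  135  131  131  131  131  132  133  133  134  133  133  133  133  133  133 
201  92   78   77   77   72   77   79   80   79   81   78   79   79   80   82  130  129  127  129  129  129  130  130  130  131  130  130  132  132 
202  87   87   86   85   85   75   53   68   68   67   79   78   80   78   77   79  130  127  127  128  128  129  129  130  130  130  130  130  131 
203  91   93   50   53   52   51   46   49   47   48   47   52   59   65   75   73  126  126  126  126  125  127  126  127  128  128  129  130  130 
204  56   57   51   51   53   53   53   53   54   53   51   48   60   71   97* 104*  95* 104  112  116  127  127  127  127  126  127  128  129  128 
cols from 252
```

Run:
```python
from h import *
import json
S=json.load(open("poses.json"))["S"]
def cen(n,d):
    th=np.linspace(0,2*np.pi,181);P=[];
    cam=np.linalg.inv(C[n][1])[:3,3]
    for y in np.linspace(.014,.026,9):
        P.append(np.c_[.022*np.cos(th)+d[0],0*th+y+d[1],.075+.022*np.sin(th)])
    P=np.vstack(P);W=world(S,P);N=world([0,0,S[2]],np.c_[P[:,0]-d[0],0*P[:,0],P[:,2]-.075])
    V=W[((cam-W)*N).sum(1)>0]
    r=cv2.minAreaRect(cv2.convexHull(proj(n,V).astype(np.float32))); return np.array(r[0]),r[1]
for n,o in(("scene",[265.17,211.35]),("top",[300.43,218.89])):
    r=least_squares(lambda d:cen(n,d)[0]-o,[0,0],diff_step=1e-3,x_scale=.01)
    m=world(S,[r.x[0],.02+r.x[1],.097]); print(n,r.x*1000,r.cost,cen(n,r.x)[1],"mark",m)
```

```text
scene [-3.30388784 -3.14374136] 3.7420541087393453e-10 (6.917717933654785, 16.817630767822266) mark [[0.46224268 0.03888493 0.097     ]]
top [9.51795353e-06 6.25000598e-01] 0.1625626945765604 (4.249330043792725, 14.835685729980469) mark [[0.46618437 0.04198045 0.097     ]]
```

Request:
play_rows(
  steps=[0,0,0,-0.3,0.2,0,0,0,0,0,-0.3,0.2,2,0,0,0,0,-0.3,0.2,2.8,0,0,0,0,-0.3,0.2,2.8,0,0,0,0,-0.3,0.2,2.8,0],
)

```text
time_s: 24.48
ee_pos: [0.4637, 0.04, 0.1671]
orientation: [-3.14, 0.081, -0.002]
ft_force: [0.1, -0.2, -0.1]
grip_width: 0.207
grip_force: 25.0
```

```bash
python3 g.py .464 .0405 .157 -.05;python3 g.py .464 .0405 .157 -.05|cut -c 1-120; python3 nib.py | head -1
```

```text
turn [-0.  -0.1 -0.1] shift cm [ 0.02 -0.05  1.01] now [0.4637 0.04   0.1671] yaw -0.052 F [ 0.1 -0.2 -0.1] q [ 0.44  0.14 -0.41  0.   -1.02  1.08] w 0.207 gf 25.0 t 24.475
turn [-0.  -0.1 -0.1] shift cm [ 0.02 -0.05  1.01] now [0.4637 0.04   0.1671] yaw -0.052 F [ 0.1 -0.2 -0.1] q [ 0.44  0.
pred nib scene [[266.40310878 203.44078667]
```

Request:
play_rows(
  steps=[0,0,0,0,0,0.3,0,0,0,0,0,0,0.6,0,0,0,0,0,0,0.7,0,0,0,0,0,0,0.7,0],
)

```text
time_s: 25.08
ee_pos: [0.4633, 0.0399, 0.1595]
orientation: [3.14, -0.081, 0.0]
ft_force: [-0.1, 0.8, 1.0]
grip_width: 0.201
grip_force: 25.0
```

Request:
play_rows(
  steps=[0,0,0,0,0,0.1,0,0,0,0,0,0,0.2,0,0,0,0,0,0,0.2,0,0,0,0,0,0,0.2,0],
)

```text
time_s: 25.58
ee_pos: [0.4633, 0.0399, 0.1576]
orientation: [-3.141, 0.081, -0.0]
ft_force: [-0.6, 1.5, 1.7]
grip_width: 0.206
grip_force: 25.0
```

Request:
play_rows(
  steps=[0,0,0,0,0,0.1,0,0,0,0,0,0,0.1,0,0,0,0,0,0,0.1,0],
)

```text
time_s: 25.95
ee_pos: [0.4632, 0.0399, 0.1565]
orientation: [-3.141, 0.081, -0.0]
ft_force: [-0.6, 1.2, 2.7]
grip_width: 0.205
grip_force: 25.0
```

Run:
```python
from station import robot,optics
import numpy as np
f=[];p=[]
for i in range(10):
    im=optics.capture("scene"); o=robot.observe(); f.append(o["ft_force"]);p.append(o["ee_pos"])
print(np.mean(f,0),np.mean(p,0),np.std(f,0))
import cv2; cv2.imwrite("pics/Z.png",im[:,:,::-1])
c=im[184:225,250:284].astype(int)
for i,r in enumerate(c): print(184+i," ".join(f"{int(x.mean()):3d}{'*' if x.max()-x.min()<25 else ' '}" for x in r))
```

```text
[0.01077503 0.29180063 1.79022219] [0.46324367 0.03992198 0.15648829] [0.51030861 0.31911324 0.47226077]
184  74   73   72   71   71   70   75  119  117  119  120  109   98*  97*  98*  98*  97*  99*  85*  73* 117  129  129  129  130  131  131  130  127  127  127  127  128  128 
185  76   75   75   75   73   72   69   72  114  113  113   90   99*  97*  98*  97*  97*  98*  88*  73* 113  124  122  124  124  125  125  124  124  124  124  126  127  127 
186  78   79   79   79   78   79   80   75   78  123  120   85   98*  98*  98*  97*  98*  98*  89*  74* 112  123  121  122  122  123  124  125  124  125  124  124  125  125 
187  80   78   79   81   81   81   81   79   78  135  132  130   97*  96*  98*  98*  97*  99*  92*  74* 111  123  122  124  124  124  124  124  124  124  124  123  124  124 
188  82   81   82   82   81   83   83   83   83   87   86  141   97*  96*  98*  98*  98*  98*  94*  74* 116  128  126  126  127  127  127  128  127  129  128  129  130  130 
189  85   83   84   84   84   85   85   85   85   84   84   90   95*  97*  98*  97*  98*  98*  96*  75* 107  137  132  131  1
[... 5437 characters left out ...]
  74 
221  64*  72*  76*  86*  88*  88*  91*  92*  94*  94*  94*  92*  88*  88*  87*  83*  80*  64*  47   46   45   48   50   50   52   53   53   48*  49*  80   78   77   75   73 
222  61   63   69   68   66*  69*  76*  91*  85*  88*  88*  91*  90*  93*  94*  93*  90*  89*  87*  85*  84*  67*  54*  45   44   46   49   46*  46*  78   78   76   76   75 
223  63   70   72   71   69   70   69   69   65*  67*  73*  79*  86*  87*  88*  91*  91*  93*  93*  93*  93*  89*  88*  86*  83*  68*  65*  42*  40*  78   76   76   75   75 
224  65   76   76   74   73   73   72   71   70   69   68   68   69   68*  70*  77*  85*  87*  88*  89*  91*  92*  93*  94*  93*  92*  71*  46*  36* 112   77   76   76   74
```

```bash
python3 -c "
from station import job_done
print(job_done())"
```

```text
the job is handed in; nothing more can be done
None
```

I handed the job in at about 26.5 s of the 64 s. The banded tube is on both plugs with the tailstock at its stop, and the marker is held upright on the band at about 2.2 N, roughly 4 mm into the nib's 8 mm. The nib is an estimated 2–3 mm or less from the band's middle; the hand-in call gave no verdict.

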